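# Lock a gas regulator's setting with a pin spanner

## Task

The gas regulator on the bench has been set with its black knob; now lock that setting. With the red-handled pin spanner, both pins engaged in holes of the brass lock ring round the knob, turn the ring clockwise until it comes up against its stop, without straining it and without shifting the knob, and never with the gripper itself. Then lift the spanner off, lay it back flat, pins down, on the dark green mat, and leave everything else on the bench where it is.

Things in the scene. Friction and masses are not known exactly. Their poses are not given: they have to be found in the camera images.
- regulator: Gas pressure regulator fixed to the bench: steel base plate 150 x 116 mm, brass body with tube stubs out to 84 mm along +y and -y, blue bonnet (104 mm across at 48 to 67 mm height, at most 84 mm from there up to 91 mm), a gauge on its +x side under 67 mm high, brass lock ring and black knob on top. Origin: centre of the underside, on the axis of ring and knob; z up.
- ring_top (a point): Centre of the lock ring's upper face, 110 mm above the bench. Ring 72 mm across, 37 mm bore, 16 mm high. In its upper face are six pin holes 11 mm wide, 8 mm deep, evenly spaced on a 56 mm pitch circle (28 mm from the axis). Which way they point differs every time and no reading gives it, the ring's joint value included: look, or feel with the pins.
- lock_ring (a joint): Turn of the lock ring in rad, growing clockwise seen from above (tightening). The stop is at 1.20; it starts loose at 0.0 to 0.5. It turns stiffly (friction 0.35 N m) and stays where it is left; sliding the pins lightly over its face does not turn it. At the stop it comes up firm: 1 to 2 N m is plenty, more than about 4 N m strains it.
- knob_mark (a point): End of the white line on top of the black setting knob, 15 mm from the axis, 143 mm above the bench. The knob is 33 mm across over its flutes (30 mm solid), stands from 113 to 143 mm height in the middle of the ring, and turns easily (0.03 N m) if it is touched.
- spanner: Pin spanner, 168 mm long, 0.18 to 0.36 kg: steel C-shaped head, straight red handle. Origin: midway between the tips of its two pins; z up when it lies flat (pins down); +x points from handle to head. The head is a 7 mm plate, 9 to 16 mm above the pin tips, a C of 43 mm inner and 69 mm outer width, centred over the origin, open at +x, so that it goes down round the knob.
- spanner_grip (a point): A good place to grip the handle: on its centre line, 75 mm behind the spanner's origin (x = -75 mm), 11 mm above the underside. The handle runs from x = -47 to -151 mm, 24 mm wide (along y), 22 mm high, its underside level with the pin tips, so that the spanner lies flat on pins and handle.
- pin_left (a point): Tip of the spanner's pin at y = +28 mm. The pins are 7 mm thick with bevelled tips and stand 9 mm below the head.
- pin_right (a point): Tip of the spanner's pin at y = -28 mm, like the other.
- mat: Dark green rubber mat fixed to the bench, 240 mm along its x, 270 mm along its y, 3 mm thick; origin: centre of the underside. The spanner lies on it at first.
- wrench: Steel spanner (plain open-ended wrench), 180 mm, lying on the mat beside the pin spanner; leave it alone.
- hammer: Hammer, 270 mm, on the bench; leave it alone.
- brush: Brush, 200 mm, on the bench; leave it alone.
- spray_bottle: White spray bottle with a blue head, 80 mm across, 202 mm high; leave it alone.
- elbow: Stainless pipe elbow standing on one end, about 100 mm high; leave it alone.
- pipe_stub: Steel pipe stub standing on end, 60 mm across, 85 mm high; leave it alone.
- tape_measure: Yellow and black tape measure, 70 x 34 mm, 60 mm high; leave it alone.
There are look-alikes about, which are no part of the job. Leave any turquoise look-alike of the spanner alone.

How it is judged:
By the outcome, as a careful person would: the job done as asked, in the order asked, and still so for the second after the job is handed in, with the robot touching nothing.
It also fails if it takes over 72 s, if anything falls off the work surface, if the arm or the gripper's body presses on something with over 40 N, if the wrist force passes 120 N, or if a joint passes its speed limit or range.

## Robot

A 6-joint arm with a two-finger parallel gripper is mounted at the origin on the work surface. World frame = base frame: x ahead of the robot, y to its left, z up, the work surface at z = 0. Lengths are in m, angles in rad, forces in N, time in s.
With the tool pointing down it reaches from about 0.35 to 0.775 m from the base axis. Payload 5.5 kg.
Tool frame: the origin (TCP) lies midway between the tips of the shut fingers; the grasp point (between the pads) lies grip_point_offset behind it (grip_point_offset is the distance from the TCP to the grasp point, in m); z points along the fingers, y is the direction in which the jaws open and shut (so a half turn about z gives the same grasp; the last joint's range is limited). The gripper opens to 85 mm and grips with 20 to 120 N. Pads are 22 mm wide; open, the fingers measure 114 mm over their backs; the gripper's body (76 mm by 85 mm) begins 54 mm behind the grasp point. The pads swing forward as they close: fully open they stand 13 mm farther back than shut.
Start: joints at [1.129, 0.313, 0.046, 1.304, 0, 1.431], TCP at [0.171, 0.549, 0.231] pointing down, gripper open.
Joint ranges: [-2.76, 2.76], [-0.86, 1.69], [-1.03, 1.26], [-2.2, 2.34], [-1.47, 1.5], [-3.14, 3.14]. Speed limits (rad/s): [2.57, 2.57, 3.14, 3.14, 3.14, 3.14].

## Interface

Orientations are given as a unit quaternion [w, x, y, z].
In Python, from workcell import * gives the robot as it stands.
- The arm moves only by the tool send_rows, never from a script. Its argument "series" is one flat list of numbers, 7 for each row, row after row: the shift along the tool's x, y, z in cm, then the turn, a rotation vector about the tool's x, y, z in degrees, then the opening, from 0 (shut) to 1 (fully open). A call has 1 to 10 rows; each row is the pose to reach, as a shift and turn from the pose commanded when the call began, along the tool's axes at that moment; what a row does not reach only later rows make up. A row lasts 1/12 s, in which the tool goes at most 41.7 mm and 7.16 degrees, less where a joint would pass 70% of its speed; a pose out of reach is approached as far as the arm can. A call with a gripper value outside its range is refused whole. The fingers move at their own pace and stop on an object; "newtons" is the grip in N (left out, the last holds). Time passes only in rows, so rows that repeat a pose let the fingers close. It gives the time, the measured TCP pose, the force and the opening at its end, in the units of the state.
- get_state(): the state, without advancing time (a new reading comes with each control period).
- read_camera(name): name is "side" or "top" or "wrist"; returns the picture (480x640x3 uint8, blue, green, red); there is no depth.
- camera_info(name): a dict with "K" (3x3 intrinsics, pixels), "xyz" and "attitude" of the camera in the world. Camera axes: x right, y down, z forward; pixel columns grow to the right and rows downward; lengths in m; the calibration is good to about 2 mm. A picture is of the moment at which its call begins: read the wrist's pose just before it. camera_info takes no time and is no camera call; for the wrist camera it gives the pose at the moment of the call.
- hand_in(): hands the job in, once; it reports no verdict.
Trained networks look in the newest picture that a camera, given by its name, has taken for a name from the list of things; names that differ only in an ending like _2 or _b are one class to them, and where a whole thing is asked for, a point or a joint stands for the part that bears it (a point fixed in the world has none). Each returns a list of dicts, best first, with "p" (0 to 1); they miss things now and then, are a little off and sometimes report something else, mostly with a low value. They report only what shows in the picture. A call takes as long as a camera call. They do not tell look-alikes from the thing itself.
- silhouettes(camera, label): "pixels" (480x640 bool, what is visible of it) and "box" ([left, top, width, height] in pixels, round what is visible of it).
The state is a dict: "clock": time; "joint_pos": joint angles; "qvel": joint speeds; "tau": joint torques, N m; "tcp_pos": TCP position; "orientation": TCP orientation; "wrist_force": force on the tool from outside, world axes, zero at the start; "ft_torque": the same for the moment, N m; "finger_gap": finger opening in m.
Only numpy, scipy, OpenCV 4.12 (cv2) and the standard library are available. Lean on these libraries where they do the work, as an engineer would, in place of code of your own. Each camera call takes 0.05 s, during which the arm holds its last target. There are 200 camera calls.

## Working session

There is one attempt and no reset: what is moved stays moved. The work goes in short steps, Python scripts to look and compute and a tool call to move; the robot and the scene stay as the last step left them, time stands still between calls to the robot, and variables do not carry over. Pictures are saved under pics/ and viewed, about 8 in all and at most 12, crops included, and the job is handed in when it is done.

Besides the shell and the picture viewer there is one more tool, called after ">>>" by a JSON object that holds its "api" and its "payload". send_rows: Moves the arm, as the interface text tells. Its arguments: {"type":"object","properties":{"series":{"type":"array"},"newtons":{"type":"number"}},"required":["series"]}

```bash
ls; mkdir -p pics; python3 - <<'E'
from workcell import *
import cv2
s=get_state(); print(s)
for c in("side","top","wrist"):
    print(c,camera_info(c))
    cv2.imwrite(f"pics/{c}0.png",read_camera(c))
    if c!="wrist" :
        for l in("spanner","regulator","mat","lock_ring","wrench"):
            print(c,l,[(round(d["p"],2),d["box"]) for d in silhouettes(c,l)[:3]])
E
```

```text
pics
{'clock': 0.0, 'joint_pos': array([1.12938886e+00, 3.14028925e-01, 4.49988243e-02, 1.30360046e+00,
       1.90314179e-05, 1.43119737e+00]), 'qvel': array([-0.00049687,  0.00172301,  0.0012081 , -0.00031195, -0.00156636,
       -0.00017614]), 'tau': array([-2.75523225e-04, -4.80625319e+01,  2.98534405e+01,  1.94529112e-02,
       -4.73687419e-05,  5.01410369e-06]), 'tcp_pos': array([0.17070436, 0.54855209, 0.23040076]), 'orientation': array([-2.71810471e-04,  1.50332117e-01,  9.88635127e-01, -8.75962803e-04]), 'wrist_force': array([-0.35876759, -0.05489237, -0.75985962]), 'ft_torque': array([0.00691525, 0.05946568, 0.02397985]), 'finger_gap': 0.08523167747964966}
side {'K': array([[617.67946329,   0.        , 308.68387223],
       [  0.        , 617.67946329, 242.94871057],
       [  0.        ,   0.        ,   1.        ]]), 'xyz': array([ 0.46805949, -1.30638367,  0.91892356]), 'attitude': array([-0.48323769,  0.87538246, -0.01167549,  0.00711046])}
side spanner [(0.91, [194.5, 295.3, 44.3, 51.9]), (0.68, [287.3, 320.1, 78.8, 34.5]), (0.64, [208.6, 373.1, 55.7, 67.5])]
side reg
[... 425 characters left out ...]
362787,  1.18303418]), 'attitude': array([ 0.07068448, -0.69768579,  0.71040329, -0.05971102])}
top spanner [(0.75, [402.5, 212.2, 38.5, 65.6]), (0.63, [469.7, 292.2, 65.4, 49.8])]
top regulator [(0.97, [217.0, 214.5, 62.8, 72.1])]
top mat [(0.74, [340.3, 198.4, 111.1, 96.9])]
top lock_ring [(0.95, [228.7, 231.3, 30.4, 30.9]), (0.19, [314.4, 281.2, 17.5, 26.9])]
top wrench [(0.75, [354.7, 213.3, 16.8, 68.5])]
wrist {'K': array([[424.43892652,   0.        , 316.97138922],
       [  0.        , 424.43892652, 235.63139687],
       [  0.        ,   0.        ,   1.        ]]), 'xyz': array([0.10820987, 0.56876929, 0.37400216]), 'attitude': array([0.10726238, 0.79830664, 0.58739884, 0.07851045])}
```

View pics/top0.png

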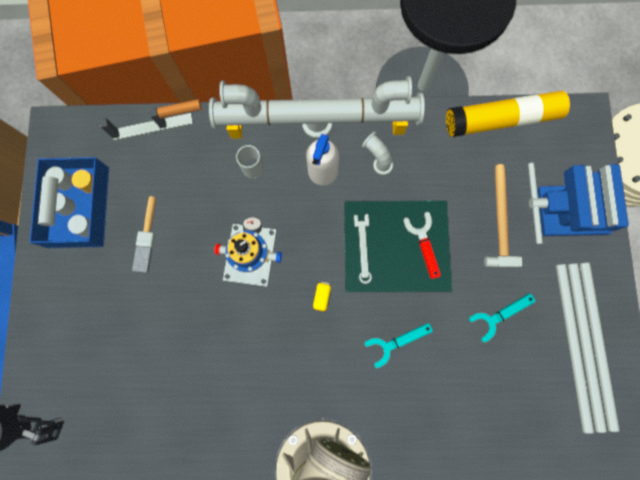

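The top view shows the red spanner at about (422,245) on the mat with the wrench to its left. The regulator is at (245,250), and the two turquoise look-alikes are at the lower right. Next I'll localise the spanner and the ring.

```bash
cat >h.py <<'E'
from workcell import *
import cv2, numpy as np
from scipy.spatial.transform import Rotation as R
def rot(q): return R.from_quat(np.asarray(q),scalar_first=True)
def back(info,uv,z):
    uv=np.atleast_2d(uv).astype(float)
    d=np.c_[uv,np.ones(len(uv))]@np.linalg.inv(info["K"]).T
    d=rot(info["attitude"]).apply(d); o=info["xyz"]
    return o+d*((z-o[2])/d[:,2:])
def proj(info,P):
    p=rot(info["attitude"]).inv().apply(np.atleast_2d(P)-info["xyz"])@info["K"].T
    return p[:,:2]/p[:,2:]
def tool(yaw): # tool down, yaw = world angle of tool x axis
    return R.from_euler("z",yaw)*R.from_euler("x",np.pi)
def rel(s,P,Rt,base=None):
    "shift cm, rotvec deg from state/base pose to target"
    p0,R0=base if base else (s["tcp_pos"],rot(s["orientation"]))
    return np.r_[R0.inv().apply(P-p0)*100,(R0.inv()*Rt).as_rotvec(degrees=True)].round(2)
def redmask(im,box=None):
    h=cv2.cvtColor(im,cv2.COLOR_BGR2HSV); m=((h[...,0]<8)|(h[...,0]>172))&(h[...,1]>170)&(h[...,2]>90)
    return m
E
python3 - <<'E'
from h import *
print(grip_point_offset if "grip_point_offset" in globals() else "no gpo")
im=read_camera("top"); i=camera_info("top")
for l,z in(("spanner",.015),("lock_ring",.11),("regulator",0.),("mat",.003),("wrench",.005),("hammer",.02),("tape_measure",.06),("spray_bottle",.1),("elbow",.1)):
    for d in silhouettes("top",l)[:2]:
        c=cv2.findContours(d["pixels"].astype(np.uint8),0,2)[0]; c=max(c,key=len)
        r=cv2.minAreaRect(c); print(l,round(d["p"],2),np.round(r[0]),back(i,r[0],z)[0].round(3))
m=redmask(im); m[:,:380]=0;m[:,460:]=0
v,u=np.nonzero(m); P=back(i,np.c_[u,v],.025)[:,:2]; c=P.mean(0); w,V=np.linalg.eigh(np.cov((P-c).T))
print("handle",c,np.degrees(np.arctan2(V[1,1],V[0,1])),np.sqrt(w*12),len(u))
s=get_state(); ci=camera_info("wrist"); Rt=rot(s["orientation"])
print("cam in tool",Rt.inv().apply(ci["xyz"]-s["tcp_pos"]),(Rt.inv()*rot(ci["attitude"])).as_matrix().round(2), "toolx",Rt.as_matrix()[:,0])
x,y,w,h=190,190,110,120
cv2.imwrite("pics/ringtop.png",cv2.resize(im[200:300,200:300],None,fx=6,fy=6,interpolation=cv2.INTER_CUBIC))
E
python3 -c "
import workcell;print([n for n in dir(workcell) if n[0]!='_'])"
```

```text
0.0187
spanner 0.95 [400. 339.] [ 0.299 -0.198  0.015]
spanner 0.9 [426. 246.] [ 0.532 -0.274  0.015]
lock_ring 0.79 [243. 247.] [0.521 0.177 0.11 ]
regulator 0.73 [248. 250.] [0.534 0.183 0.   ]
regulator 0.69 [244. 247.] [0.541 0.196 0.   ]
mat 0.98 [398. 246.] [ 0.535 -0.205  0.003]
wrench 0.7 [362. 244.] [ 0.541 -0.111  0.005]
wrench 0.28 [322. 296.] [ 0.411 -0.006  0.005]
hammer 0.62 [502. 215.] [ 0.608 -0.474  0.02 ]
hammer 0.52 [242. 247.] [0.537 0.195 0.02 ]
tape_measure 0.8 [321. 296.] [ 0.407 -0.006  0.06 ]
spray_bottle 0.64 [323. 159.] [ 0.739 -0.016  0.1  ]
elbow 0.82 [378. 153.] [ 0.752 -0.153  0.1  ]
handle [ 0.49830521 -0.27926368] -166.14578710587315 [0.02672975 0.09843786] 409
cam in tool [ 0.06574278  0.00018159 -0.14265318] [[-0.   -0.96 -0.26]
 [ 1.   -0.   -0.  ]
 [ 0.   -0.26  0.96]] toolx [-9.54805538e-01  2.97231199e-01  4.70030206e-06]
['MotionError', 'camera_info', 'get_state', 'grip_point_offset', 'hand_in', 'read_camera', 'silhouettes']
```

```bash
python3 - <<'E'
from h import *
s=get_state(); print(rel(s,np.array([.521,.177,.25]),tool(np.radians(100))))
E
```

```text
[-4.448e+01 -2.512e+01 -1.870e+00  1.000e-02 -0.000e+00  6.271e+01]
```

>>> {"api": "send_rows", "payload": {"series": [-44.5,-25.1,-1.9,0,0,62.7,1,-44.5,-25.1,-1.9,0,0,62.7,1,-44.5,-25.1,-1.9,0,0,62.7,1,-44.5,-25.1,-1.9,0,0,62.7,1,-44.5,-25.1,-1.9,0,0,62.7,1,-44.5,-25.1,-1.9,0,0,62.7,1,-44.5,-25.1,-1.9,0,0,62.7,1,-44.5,-25.1,-1.9,0,0,62.7,1,-44.5,-25.1,-1.9,0,0,62.7,1,-44.5,-25.1,-1.9,0,0,62.7,1]}}

```text
clock: 1.98
tcp_pos: [0.4575, 0.2442, 0.2472]
orientation: [0.0, 0.644, 0.765, 0.0]
wrist_force: [0.5, 0.6, -0.0]
finger_gap: 0.0855
```

```bash
python3 - <<'E'
from h import *
s=get_state(); print(s["tcp_pos"],rel(s,np.array([.521,.177,.25]),tool(np.radians(100))))
E
```

```text
[0.45753022 0.24418562 0.24716802] [-7.7   5.11 -0.28  0.04 -0.01 -0.23]
```

>>> {"api": "send_rows", "payload": {"series": [-7.7,5.1,-0.3,0,0,0,1,-7.7,5.1,-0.3,0,0,0,1,-7.7,5.1,-0.3,0,0,0,1,-7.7,5.1,-0.3,0,0,0,1,-7.7,5.1,-0.3,0,0,0,1]}}

```text
clock: 2.4
tcp_pos: [0.52, 0.1785, 0.2495]
orientation: [-0.0, 0.643, 0.766, -0.0]
wrist_force: [-0.9, 0.2, -0.3]
finger_gap: 0.0852
```

```bash
python3 - <<'E'
from h import *
i=camera_info("wrist"); im=read_camera("wrist"); s=get_state(); print(s["tcp_pos"],s["qvel"].round(3))
np.save("look1.npy",im); import pickle; pickle.dump((i,s),open("look1.pkl","wb"))
for l in("lock_ring","ring_top","knob_mark"):
    for d in silhouettes("wrist",l)[:2]:
        c=max(cv2.findContours(d["pixels"].astype(np.uint8),0,2)[0],key=len)
        print(l,d["p"],d["box"],cv2.fitEllipse(c) if len(c)>5 else 0)
cv2.imwrite("pics/w1.png",im)
E
```

```text
[0.51938111 0.17928154 0.2496108 ] [ 0.025 -0.008 -0.007 -0.001 -0.    -0.002]
lock_ring 0.81 [268.9, 164.5, 106.3, 104.0] ((319.2385559082031, 216.7594757080078), (103.28467559814453, 104.5917739868164), 49.98103332519531)
ring_top 0.64 [224.8, 100.0, 196.8, 189.4] ((323.2658996582031, 189.4722900390625), (160.1429901123047, 186.39210510253906), 114.8501968383789)
knob_mark 0.83 [290.6, 196.3, 56.7, 61.4] ((319.4599304199219, 226.74874877929688), (49.79558563232422, 55.15476608276367), 0.32094621658325195)
```

View pics/w1.png

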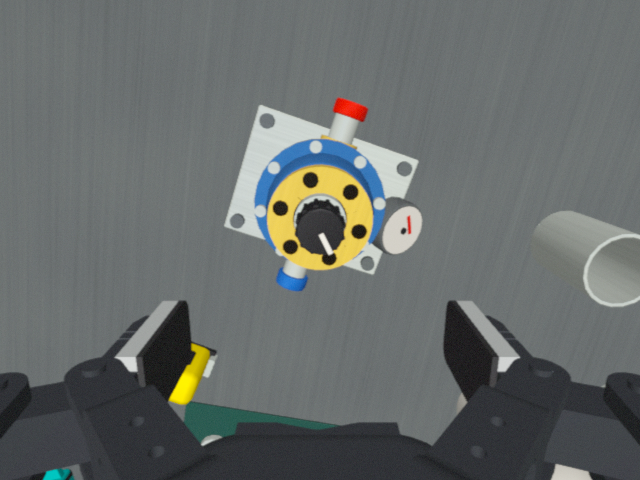

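The wrist view shows the brass ring centred at about (319,217). All six holes are visible, at roughly (310,180), (350,192), (359,232), (329,258), (290,247) and (280,208). The knob line points to (327,247). I'll fit the ring centre and hole phase to these.

```bash
python3 - <<'E'
from h import *
import pickle
from scipy.optimize import least_squares
im=np.load("look1.npy"); i,s=pickle.load(open("look1.pkl","rb"))
g=cv2.GaussianBlur(cv2.cvtColor(im,cv2.COLOR_BGR2GRAY),(3,3),0).astype(float)
pts=[]
for u,v in [(310,180),(350,192),(359,232),(329,258),(290,247),(280,208)]:
    yy,xx=np.mgrid[v-9:v+10,u-9:u+10]; w=np.clip(100-g[v-9:v+10,u-9:u+10],0,None)*(np.hypot(xx-u,yy-v)<9.5)
    pts.append(((w*xx).sum()/w.sum(),(w*yy).sum()/w.sum()))
pts=np.array(pts);print(pts.round(1))
P=back(i,pts,.110)[:,:2]
a=np.arctan2(*(P-P.mean(0)).T[::-1]); print("center",P.mean(0),"r",np.hypot(*(P-P.mean(0)).T).round(4),"ang",np.degrees(a).round(1), (np.degrees(a)%60).round(1))
# ring silhouette center
print("ring ell",back(i,[(319.2,216.8)],.108), "knob", back(i,[(327,247)],.143))
h=cv2.cvtColor(im,cv2.COLOR_BGR2HSV); m=((h[...,0]>15)&(h[...,0]<32)&(h[...,1]>110)).astype(np.uint8); m[:150]=0;m[290:]=0;m[:,:255]=0;m[:,390:]=0
c=max(cv2.findContours(m,0,1)[0],key=len); e=cv2.fitEllipse(cv2.convexHull(c)); print(e,back(i,[e[0]],.108))
E
```

```text
[[310.1 179.6]
 [350.1 191.7]
 [358.6 231.2]
 [328.2 258.2]
 [290.  246.5]
 [280.  207.9]]
center [0.52219968 0.17937173] r [0.0281 0.0281 0.0281 0.0283 0.028  0.028 ] ang [ 112.8   53.1   -6.8  -67.6 -127.   172.9] [52.8 53.1 53.2 52.4 53.  52.9]
ring ell [[0.52173837 0.1809042  0.108     ]] knob [[0.52823367 0.17082742 0.143     ]]
((319.6185607910156, 217.17111206054688), (104.2664794921875, 104.40099334716797), 123.53428649902344) [[0.52206633 0.18069679 0.108     ]]
```

```bash
python3 - <<'E'
from h import *
s=get_state(); print(rel(s,np.array([.53,-.2715,.20]),tool(np.radians(13.85))))
E
```

```text
[-4.466e+01 -6.860e+00  4.980e+00 -2.000e-02 -1.000e-02  8.628e+01]
```

>>> {"api": "send_rows", "payload": {"series": [-44.7,-6.9,5,0,0,86.3,1,-44.7,-6.9,5,0,0,86.3,1,-44.7,-6.9,5,0,0,86.3,1,-44.7,-6.9,5,0,0,86.3,1,-44.7,-6.9,5,0,0,86.3,1,-44.7,-6.9,5,0,0,86.3,1,-44.7,-6.9,5,0,0,86.3,1,-44.7,-6.9,5,0,0,86.3,1,-44.7,-6.9,5,0,0,86.3,1,-44.7,-6.9,5,0,0,86.3,1]}}

```text
clock: 3.43
tcp_pos: [0.5289, -0.2356, 0.2042]
orientation: [0.0, 0.97, 0.243, 0.0]
wrist_force: [0.2, -0.2, 0.6]
finger_gap: 0.085
```

```bash
python3 - <<'E'
from h import *
s=get_state(); print(rel(s,np.array([.53,-.2715,.20]),tool(np.radians(13.85))))
E
```

```text
[-1.6   3.22  0.42  0.02 -0.04 14.31]
```

>>> {"api": "send_rows", "payload": {"series": [-1.6,3.2,0.4,0,0,14.3,1,-1.6,3.2,0.4,0,0,14.3,1,-1.6,3.2,0.4,0,0,14.3,1,-1.6,3.2,0.4,0,0,14.3,1,-1.6,3.2,0.4,0,0,14.3,1]}}

```text
clock: 3.85
tcp_pos: [0.5303, -0.2691, 0.2003]
orientation: [-0.0, 0.992, 0.125, 0.0]
wrist_force: [0.8, 0.1, 0.9]
finger_gap: 0.0856
```

```bash
python3 - <<'E'
from h import *
i=camera_info("wrist"); im=read_camera("wrist"); s=get_state(); print(s["tcp_pos"],s["qvel"].round(3))
m=redmask(im).astype(np.uint8)
n,lab,st,_=cv2.connectedComponentsWithStats(m); k=1+st[1:,4].argmax(); print(st[k])
v,u=np.nonzero(lab==k); P=back(i,np.c_[u,v],.025)[:,:2]; r=cv2.minAreaRect((P*1000).astype(np.float32)); print("handle",r)
mm=(im.max(2)>0)
for d in silhouettes("wrist","spanner")[:2]:
    px=d["pixels"]; print(d["p"],d["box"])
    v,u=np.nonzero(px&~(lab==k)); Q=back(i,np.c_[u,v],.019)[:,:2]
    r=cv2.minAreaRect((Q*1000).astype(np.float32)); print("head",r)
cv2.imwrite("pics/w2.png",im)
E
```

```text
[ 0.53035296 -0.26907674  0.20040833] [ 0.002 -0.003  0.002 -0.002 -0.001  0.011]
[ 307  194   31  113 3233]
handle ((499.4502258300781, -281.3236999511719), (92.01608276367188, 23.288949966430664), 14.330279350280762)
0.84 [174.5, 400.0, 92.4, 45.5]
head ((321.790771484375, -237.73715209960938), (35.58794021606445, 79.85334014892578), 24.790544509887695)
0.75 [375.9, 410.1, 76.5, 34.8]
head ((364.4600524902344, -400.12872314453125), (63.52064514160156, 32.01228332519531), 80.31362915039062)
```

View pics/w2.png

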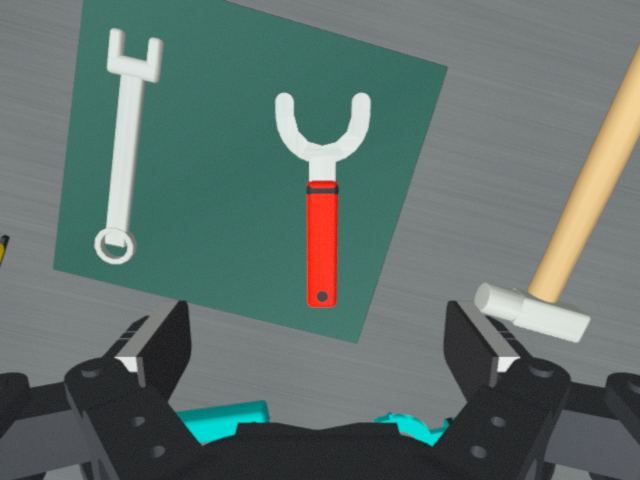

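The red spanner's handle runs from (322,182) to (322,306), with its C head around (322,125). It is clear of the wrench at (130,150) and the hammer. I'll refine its origin and compute the grasp.

```bash
python3 - <<'E'
from h import *
i=camera_info("wrist"); im=read_camera("wrist"); s=get_state()
h=cv2.cvtColor(im,cv2.COLOR_BGR2HSV)
m=((h[...,1]<60)&(h[...,2]>120)); m[:85]=0;m[183:]=0;m[:,:268]=0;m[:,380:]=0
v,u=np.nonzero(m); Q=back(i,np.c_[u,v],.019)[:,:2]
r=redmask(im); r[310:]=0; v,u=np.nonzero(r); P=back(i,np.c_[u,v],.025)[:,:2]
th=np.radians(14.3); R2=np.array([[np.cos(th),np.sin(th)],[-np.sin(th),np.cos(th)]])
q=Q@R2.T; p=P@R2.T
print("head x",q[:,0].min(),q[:,0].max(),"y",q[:,1].min(),q[:,1].max(),"red x",p[:,0].min(),p[:,0].max(),"y",p[:,1].min(),p[:,1].max())
c=P.mean(0);w,V=np.linalg.eigh(np.cov((P-c).T));print("yaw",np.degrees(np.arctan2(V[1,1],V[0,1])))
# C outer back: head pixels wider than stem
b=q[(abs(q[:,1]-q[:,1].min()-.0345)>.016)]; print("C center from circle fit:")
o=np.array([p[:,0].min()+.151,(p[:,1].min()+p[:,1].max())/2]); oh=np.array([np.nan,(q[:,1].min()+q[:,1].max())/2])
sel=np.hypot(*(q-o).T); print("ring radii about o pct",np.percentile(sel[q[:,0]<o[0]],[2,25,50,98]), "y mids",o[1],oh[1])
org=R2.T@o; grip=org-.075*np.array([np.cos(th),np.sin(th)]); print("origin",org,"grip",grip)
for z in(.10,.006): print(rel(s,np.r_[grip,z],tool(th)))
E
```

```text
head x 0.4704168156849367 0.5342603806245535 y -0.43113826331507676 -0.3609265036360924 red x 0.36858807804830573 0.469741942417346 y -0.40762496476755744 -0.3843465516158214
yaw -165.60993901148024
C center from circle fit:
ring radii about o pct [0.02174903 0.02674743 0.03114383 0.0484057 ] y mids -0.3959857581916894 -0.39603238347558456
origin [ 0.60129711 -0.25537869] grip [ 0.52862093 -0.27390361]
[-3.000e-01  4.000e-01  1.005e+01  2.000e-02 -3.000e-02  1.000e-02]
[-3.000e-01  4.000e-01  1.945e+01  2.000e-02 -3.000e-02  1.000e-02]
```

>>> {"api": "send_rows", "payload": {"series": [-0.3,0.4,4,0,0,0,1,-0.3,0.4,8,0,0,0,1,-0.3,0.4,12,0,0,0,1,-0.3,0.4,15,0,0,0,1,-0.3,0.4,17,0,0,0,1,-0.3,0.4,18.5,0,0,0,1,-0.3,0.4,19.4,0,0,0,1,-0.3,0.4,19.4,0,0,0,1,-0.3,0.4,19.4,0,0,0,0.6,-0.3,0.4,19.4,0,0,0,0.4], "newtons": 60}}

```text
clock: 4.83
tcp_pos: [0.5292, -0.2758, 0.0074]
orientation: [0.001, 0.992, 0.123, 0.001]
wrist_force: [-0.2, -0.5, 0.8]
finger_gap: 0.0636
```

>>> {"api": "send_rows", "payload": {"series": [0,0,0,0,0,0,0,0,0,0,0,0,0,0,0,0,0,0,0,0,0,0,0,0,0,0,0,0,0,0,0,0,0,0,0,0,0,0,0,0,0,0], "newtons": 60}}

```text
clock: 5.33
tcp_pos: [0.5288, -0.2759, 0.0071]
orientation: [0.001, 0.992, 0.123, 0.001]
wrist_force: [-1.6, 0.4, 5.6]
finger_gap: 0.0228
```

>>> {"api": "send_rows", "payload": {"series": [0,0,-0.5,0,0,0,0,0,0,-2,0,0,0,0,0,0,-5,0,0,0,0,0,0,-9,0,0,0,0,0,0,-13,0,0,0,0,0,0,-17,0,0,0,0,0,0,-19.5,0,0,0,0,0,0,-20,0,0,0,0,0,0,-20,0,0,0,0,0,0,-20,0,0,0,0], "newtons": 100}}

```text
clock: 6.17
tcp_pos: [0.5275, -0.2751, 0.2046]
orientation: [-0.001, 0.992, 0.123, -0.001]
wrist_force: [0.0, 1.2, -2.8]
finger_gap: 0.0216
```

```bash
python3 - <<'E'
from h import *
i=camera_info("wrist"); im=read_camera("wrist"); s=get_state(); print(s["tcp_pos"],s["qvel"].round(3),s["wrist_force"],s["ft_torque"],rot(s["orientation"]).as_matrix().round(4))
cv2.imwrite("pics/w3.png",im); np.save("w3.npy",im)
import pickle; pickle.dump((i,s),open("w3.pkl","wb"))
# expected spanner outline in image
T=rot(s["orientation"]); 
def sp(P): # spanner coords -> world assuming grip nominal
    return s["tcp_pos"]+T.apply(np.array([P[0]+.075,-P[1],-(P[2]-.0041)]))
for P in [(0,34.5,16),(0,-34.5,16),(-34.5,0,16),(0,21.5,16),(-47,12,22),(-47,-12,22)]:
    print(P,proj(i,sp(np.array(P)/1000)).round(1))
print(rel(s,np.array([.5222-.075*np.cos(np.radians(142.9)),.1795-.075*np.sin(np.radians(142.9)),.20]),tool(np.radians(142.9))))
E
```

```text
[ 0.52703901 -0.27473035  0.20364501] [ 0.     0.014 -0.014  0.    -0.     0.001] [-0.61382242 -0.1713381  -2.60686421] [-0.00572433  0.02059485 -0.00594101] [[ 0.9699  0.2433 -0.0031]
 [ 0.2433 -0.9699  0.0023]
 [-0.0025 -0.0029 -1.    ]]
(0, 34.5, 16) [[197.2  94.5]]
(0, -34.5, 16) [[431.   94.4]]
(-34.5, 0, 16) [[314.4 209.1]]
(0, 21.5, 16) [[241.3  94.5]]
(-47, 12, 22) [[275.8 252.6]]
(-47, -12, 22) [[353.  252.5]]
[ 1.5290e+01 -3.8330e+01  4.4000e-01 -2.5000e-01 -1.1000e-01 -1.2882e+02]
```

View pics/w3.png

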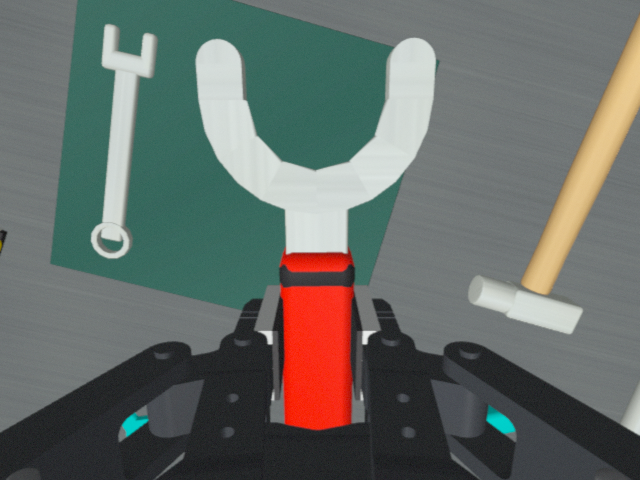

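The spanner sits straight in the jaws. The head mid-line is at u≈316 against 314 predicted, and the handle front is at v≈252 as predicted. Next I'll carry it over the regulator.

>>> {"api": "send_rows", "payload": {"series": [15.3,-38.3,0,0,0,-128.8,0,15.3,-38.3,0,0,0,-128.8,0,15.3,-38.3,0,0,0,-128.8,0,15.3,-38.3,0,0,0,-128.8,0,15.3,-38.3,0,0,0,-128.8,0,15.3,-38.3,0,0,0,-128.8,0,15.3,-38.3,0,0,0,-128.8,0,15.3,-38.3,0,0,0,-128.8,0,15.3,-38.3,0,0,0,-128.8,0,15.3,-38.3,0,0,0,-128.8,0]}}

```text
clock: 7.05
tcp_pos: [0.5817, 0.1357, 0.203]
orientation: [-0.002, 0.731, 0.683, -0.002]
wrist_force: [0.7, -0.2, -2.4]
finger_gap: 0.0218
```

```bash
python3 - <<'E'
from h import *
s=get_state(); print(s["joint_pos"].round(2)); print(rel(s,np.array([.5222-.075*np.cos(np.radians(142.9)),.1795-.075*np.sin(np.radians(142.9)),.175]),tool(np.radians(142.9))))
E
```

```text
[0.09 0.37 0.06 1.26 0.   1.73]
[ -0.14   0.06   2.8   -0.26  -0.11 -56.8 ]
```

>>> {"api": "send_rows", "payload": {"series": [-0.1,0,0,0,0,-56.8,0,-0.1,0,0,0,0,-56.8,0,-0.1,0,0,0,0,-56.8,0,-0.1,0,0.5,0,0,-56.8,0,-0.1,0,1,0,0,-56.8,0,-0.1,0,1.5,0,0,-56.8,0,-0.1,0,2,0,0,-56.8,0,-0.1,0,2.5,0,0,-56.8,0,-0.1,0,2.8,0,0,-56.8,0,-0.1,0,2.8,0,0,-56.8,0]}}

```text
clock: 7.88
tcp_pos: [0.5815, 0.1321, 0.1749]
orientation: [-0.002, 0.323, 0.946, -0.001]
wrist_force: [0.1, -0.5, -2.4]
finger_gap: 0.0219
```

```bash
python3 - <<'E'
from h import *
import pickle
i=camera_info("wrist"); im=read_camera("wrist"); s=get_state(); print(s["tcp_pos"],s["qvel"].round(3),np.degrees(rot(s["orientation"]).as_euler("zyx")))
cv2.imwrite("pics/w4.png",im); pickle.dump((i,s,im),open("w4.pkl","wb"))
for k in range(6):
    a=np.radians(52.9+60*k); print(k,proj(i,[.5222+.028*np.cos(a),.1795+.028*np.sin(a),.11]).round(1))
E
```

```text
[0.58201772 0.1321713  0.17589475] [ 0.002 -0.014  0.024  0.007  0.001 -0.008] [-142.32179407   -0.21918735  179.98713776]
0 [[379.5  97.2]]
1 [[350.   41.1]]
2 [[288.   41.9]]
3 [[259.5  98.6]]
4 [[290.8 151.1]]
5 [[349.  150.5]]
```

View pics/w4.png

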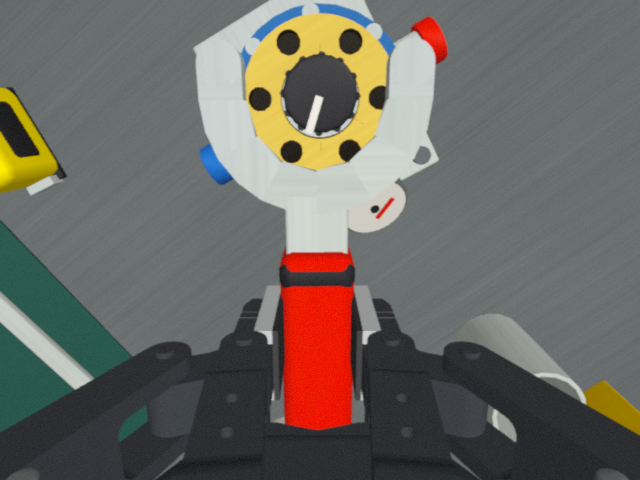

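The picture shows the C head over the ring. The observed holes at (260,98), (288,42), (350,41) and (378,97) match the predicted ones within 1–2 px. I'll fit the C head's centre from the clear picture over the mat to get the pin offset in the hand.

```bash
cat > fit.py <<'E'
from h import *
import pickle
from scipy.optimize import least_squares
im=np.load("w3.npy"); i,s=pickle.load(open("w3.pkl","rb"))
h=cv2.cvtColor(im,cv2.COLOR_BGR2HSV); m=((h[...,1]<45)&(h[...,2]>150)).astype(np.uint8); m[:,:180]=0;m[:,450:]=0;m[250:]=0
c=max(cv2.findContours(m,0,1)[0],key=len)[:,0]
T=rot(s["orientation"])
def tl(z): # contour in tool frame xy at plate height z over tips
    W=back(i,c,s["tcp_pos"][2]-.0041+z); return T.inv().apply(W-s["tcp_pos"])[:,:2]
q=tl(.016); o=np.array([.075,0.])
for _ in range(5):
    r=np.hypot(*(q-o).T); ang=np.degrees(np.arctan2(q[:,1]-o[1],q[:,0]-o[0]))
    k=(abs(r-.0345)<.003)&(abs(ang)>70)&(abs(ang)<155)
    o=least_squares(lambda p:np.hypot(q[k,0]-p[0],q[k,1]-p[1])-p[2],[*o,.0345]).x; print(o.round(5),k.sum()); o=o[:2]
k=(q[:,0]<o[0]-.037)&(q[:,0]>o[0]-.046)
print("stem mid y",(q[k&(q[:,1]>o[1]),1].mean()+q[k&(q[:,1]<o[1]),1].mean())/2)
# arm direction: outer edges for x>o
for sg in(1,-1):
    e=(q[:,0]>o[0]+.004)&(q[:,0]<o[0]+.02)
    print("edge y at arms",sg,np.abs(q[e&(np.sign(q[:,1]-o[1])==sg)][:,1]-o[1]).max())
m2=redmask(im); m2[300:]=0; 
for a,b in((255,268),(285,300)):
    v,u=np.nonzero(m2[a:b]); W=back(i,np.c_[u,v+a],s["tcp_pos"][2]-.0041+.022); t=T.inv().apply(W-s["tcp_pos"]); print("handle",t[:,0].mean(),(t[:,1].max()+t[:,1].min())/2)
E
python3 fit.py
```

```text
[0.07476 0.00036 0.03509] 327
[0.07472 0.00035 0.03507] 326
[0.07472 0.00035 0.03507] 326
[0.07472 0.00035 0.03507] 326
[0.07472 0.00035 0.03507] 326
stem mid y 0.00047265605550263993
edge y at arms 1 0.03472255504370299
edge y at arms -1 0.03484793131229404
handle 0.02527013157280601 0.0006401344276329383
handle 0.014622836060046504 0.0006370822818931353
```

```bash
cat >> h.py <<'E'
O=np.array([.0747,.0004,0]); C=np.array([.5222,.1795,0])
def tgt(psi,z): # tcp pose with spanner origin on ring axis
    T=tool(np.radians(psi)); return C-T.apply(O)+[0,0,z],T
E
python3 - <<'E'
from h import *
s=get_state(); print(s["tcp_pos"],s["wrist_force"],s["ft_torque"]); print(rel(s,*tgt(142.9,.118)),rel(s,*tgt(142.9,.107)))
E
```

```text
[0.58201772 0.1321713  0.17589475] [-0.70951837 -0.47359425 -1.62062312] [ 0.01249204 -0.01299232 -0.00614346]
[ 0.14  0.14  5.79 -0.14 -0.17 -0.58] [ 0.14  0.14  6.89 -0.14 -0.17 -0.58]
```

>>> {"api": "send_rows", "payload": {"series": [0.14,0.14,0.5,-0.1,-0.1,-0.6,0,0.14,0.14,1.5,-0.1,-0.1,-0.6,0,0.14,0.14,2.5,-0.1,-0.1,-0.6,0,0.14,0.14,3.5,-0.1,-0.1,-0.6,0,0.14,0.14,4.5,-0.1,-0.1,-0.6,0,0.14,0.14,5.3,-0.1,-0.1,-0.6,0,0.14,0.14,5.6,-0.1,-0.1,-0.6,0,0.14,0.14,5.7,-0.1,-0.1,-0.6,0,0.14,0.14,5.7,-0.1,-0.1,-0.6,0]}}

```text
clock: 8.68
tcp_pos: [0.5829, 0.1342, 0.1207]
orientation: [0.001, 0.316, 0.949, 0.0]
wrist_force: [0.1, -0.1, -1.7]
finger_gap: 0.0218
```

```bash
python3 - <<'E'
from h import *
s=get_state(); print(s["tcp_pos"],s["wrist_force"],s["ft_torque"]); print(rel(s,*tgt(142.9,.118)),rel(s,*tgt(142.9,.107)))
E
```

```text
[0.58286714 0.13420199 0.12071818] [ 0.1261557  -0.12084379 -1.66062998] [-0.1093623  -0.0744929   0.00719251]
[ 0.1  -0.09  0.27  0.09  0.08  0.2 ] [ 0.1  -0.09  1.37  0.09  0.08  0.2 ]
```

>>> {"api": "send_rows", "payload": {"series": [0.05,-0.04,0.2,0,0,0.1,0,0.05,-0.04,0.4,0,0,0.1,0,0.05,-0.04,0.6,0,0,0.1,0,0.05,-0.04,0.8,0,0,0.1,0,0.05,-0.04,0.9,0,0,0.1,0,0.05,-0.04,0.9,0,0,0.1,0]}}

```text
clock: 9.18
tcp_pos: [0.5821, 0.1347, 0.1123]
orientation: [0.001, 0.317, 0.948, 0.001]
wrist_force: [-1.2, 1.4, 3.0]
finger_gap: 0.0219
```

```bash
python3 - <<'E'
from h import *
s=get_state(); print(s["tcp_pos"],s["wrist_force"],s["ft_torque"]); print(rel(s,*tgt(142.9,.107)))
E
```

```text
[0.58205656 0.13467671 0.11226537] [-1.16576171  1.40077117  3.01769971] [ 0.39882262  0.62619658 -0.06838444]
[ 0.01 -0.08  0.53  0.14  0.05  0.12]
```

>>> {"api": "send_rows", "payload": {"series": [0.05,-0.05,0,0,0,0,0,0.06,-0.05,0.1,0,0,0,0,0.06,-0.05,0.2,0,0,0,0,0.06,-0.05,0.2,0,0,0,0]}}

```text
clock: 9.52
tcp_pos: [0.581, 0.1346, 0.1094]
orientation: [0.0, 0.317, 0.948, 0.001]
wrist_force: [-2.0, 3.4, -1.4]
finger_gap: 0.0219
```

```bash
python3 - <<'E'
from h import *
i=camera_info("wrist");im=read_camera("wrist");s=get_state(); print(s["tcp_pos"],s["wrist_force"],s["ft_torque"]); print(rel(s,*tgt(142.9,.107)))
cv2.imwrite("pics/w5.png",im)
for k in range(6):
    a=np.radians(52.9+60*k); print(k,proj(i,[.5222+.028*np.cos(a),.1795+.028*np.sin(a),.11]).round(1))
E
```

```text
[0.58095354 0.13454479 0.10940449] [-2.12831101  3.68880321 -1.05048662] [ 0.8270714   0.44933721 -0.28084581]
[-0.07  0.    0.24  0.09  0.02  0.11]
0 [[405.6  93.4]]
1 [[363.9   9. ]]
2 [[271.4   8.8]]
3 [[229.3  93.1]]
4 [[275.3 169.9]]
5 [[359.4 170.1]]
```

View pics/w5.png

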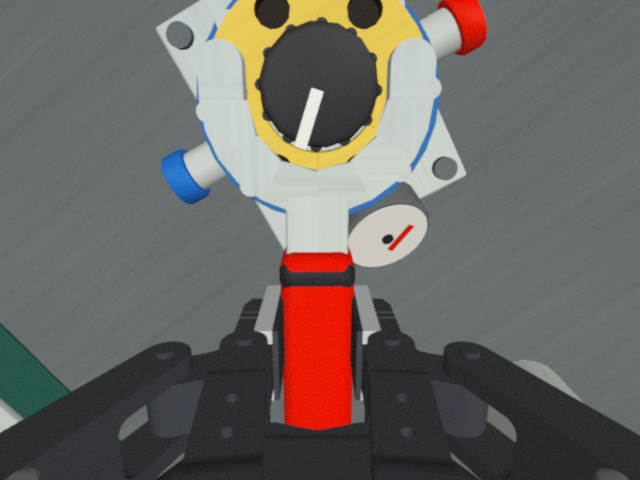

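The head now sits round the knob, with gaps visible on both sides. Both remaining front holes show at (272,11) and (360,10), and the knob line is unchanged. The pins are about 5 mm deep. There is a small side force, so I'll ease that before going deeper.

>>> {"api": "send_rows", "payload": {"series": [-0.1,0,0,0,0,0,0,-0.1,0,0,0,0,0,0,-0.1,0,0,0,0,0,0]}}

```text
clock: 9.82
tcp_pos: [0.581, 0.1344, 0.1092]
orientation: [-0.001, 0.317, 0.948, 0.001]
wrist_force: [-4.3, 5.2, -0.5]
finger_gap: 0.0221
```

```bash
cat >st.py <<'E'
from h import *
import sys
s=get_state(); T=rot(s["orientation"])
print("psi",np.degrees(2*np.arctan2(s["orientation"][2],s["orientation"][1]))%360,"F tool",T.inv().apply(s["wrist_force"]).round(2),"M tool",T.inv().apply(s["ft_torque"]).round(3),"z",s["tcp_pos"][2].round(4),"clk",s["clock"])
print("origin err mm",((s["tcp_pos"]+T.apply(O)-C)*1000).round(2))
E
python3 st.py
```

```text
psi 143.02961332919998 F tool [6.58 1.52 0.54] M tool [-0.466  1.378  0.223] z 0.1092 clk 9.8167
origin err mm [ -0.64   0.19 109.36]
```

>>> {"api": "send_rows", "payload": {"series": [0.1,0,0,0,0,0,0,0.2,0,0,0,0,0,0,0.3,0,0,0,0,0,0,0.3,0,0,0,0,0,0]}}

```text
clock: 10.15
tcp_pos: [0.5803, 0.1348, 0.11]
orientation: [0.002, 0.317, 0.948, 0.0]
wrist_force: [0.5, 0.2, -2.0]
finger_gap: 0.0218
```

```bash
python3 st.py
```

```text
psi 143.00083708027233 F tool [-0.27  0.42  2.05] M tool [-0.01   0.002 -0.029] z 0.11 clk 10.15
origin err mm [ -1.3    0.6  109.77]
```

>>> {"api": "send_rows", "payload": {"series": [0.08,0,0,0,0,0,0,0.08,0,0.1,0,0,0,0,0.08,0,0.2,0,0,0,0,0.08,0,0.25,0,0,0,0,0.08,0,0.25,0,0,0,0]}}

```text
clock: 10.57
tcp_pos: [0.5793, 0.1357, 0.1073]
orientation: [0.001, 0.317, 0.948, 0.0]
wrist_force: [0.4, -0.2, -1.7]
finger_gap: 0.0216
```

```bash
python3 st.py
```

```text
psi 143.00186462536158 F tool [-0.41  0.05  1.68] M tool [ 0.05  -0.036 -0.028] z 0.1073 clk 10.5667
origin err mm [ -2.33   1.52 107.18]
```

The pins are free and about 7 mm deep. I'll start turning clockwise about the ring axis in checked steps. About 4° of play comes first.

>>> {"api": "send_rows", "payload": {"series": [0.01,-0.26,0,0,0,2,0,0.02,-0.51,0,0,0,4,0,0.04,-0.77,0,0,0,6,0,0.07,-1.02,0,0,0,8,0,0.11,-1.28,0,0,0,10,0,0.16,-1.53,0,0,0,12,0,0.16,-1.53,0,0,0,12,0]}}

```text
clock: 11.15
tcp_pos: [0.5689, 0.1249, 0.1075]
orientation: [0.001, 0.415, 0.91, 0.001]
wrist_force: [0.7, 2.3, -2.8]
finger_gap: 0.0219
```

```bash
cat >>st.py <<'E'
F=T.inv().apply(s["wrist_force"]);M=T.inv().apply(s["ft_torque"]); print("couple on tool",(M[2]-.0747*F[1]).round(3))
E
python3 st.py
```

```text
psi 130.97593040610954 F tool [1.23 2.05 2.83] M tool [-0.361  0.077 -0.012] z 0.1075 clk 11.15
origin err mm [ -1.97   2.05 107.45]
couple on tool -0.165
```

>>> {"api": "send_rows", "payload": {"series": [0.01,-0.26,0,0,0,2,0,0.02,-0.51,0,0,0,4,0,0.04,-0.77,0,0,0,6,0,0.07,-1.02,0,0,0,8,0,0.11,-1.28,0,0,0,10,0,0.16,-1.53,0,0,0,12,0,0.16,-1.53,0,0,0,12,0]}}

```text
clock: 11.73
tcp_pos: [0.5565, 0.1162, 0.1075]
orientation: [0.001, 0.507, 0.862, 0.001]
wrist_force: [0.8, 2.7, -4.0]
finger_gap: 0.022
```

```bash
python3 st.py; python3 - <<'E'
from h import *
import pickle
i=camera_info("wrist");im=read_camera("wrist");s=get_state()
cv2.imwrite("pics/w6.png",im); pickle.dump((i,s,im),open("w6.pkl","wb"))
psi=np.degrees(2*np.arctan2(s["orientation"][2],s["orientation"][1]))
for k in range(6):
    a=np.radians(psi+90+60*k); print(k,proj(i,C+[.028*np.cos(a)-.0015,.028*np.sin(a)+.0015,.11]).round(1))
E
```

```text
psi 119.02499584265306 F tool [2.   2.01 4.03] M tool [-0.477  0.267 -0.023] z 0.1075 clk 11.7333
origin err mm [ -1.56   2.21 107.5 ]
couple on tool -0.174
0 [[225.8  93.5]]
1 [[272.8 171.1]]
2 [[358. 171.]]
3 [[404.4  93.2]]
4 [[361.8   7.8]]
5 [[268.    7.9]]
```

View pics/w6.png

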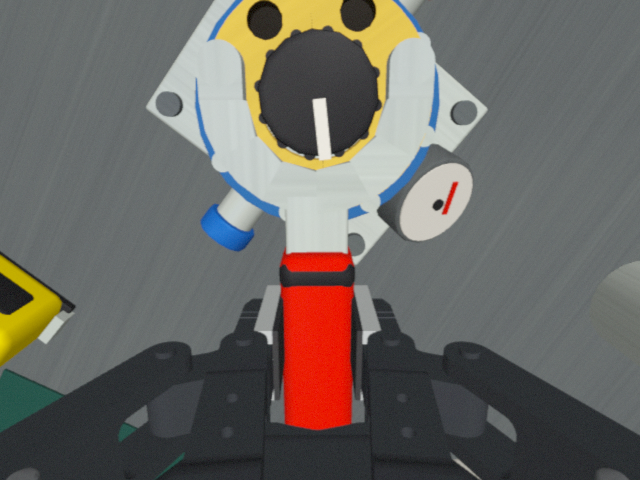

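The ring is turning with the spanner. The front holes stay at (264,18) and (358,14) relative to the head, and the knob's line has kept its world direction. I'll continue.

>>> {"api": "send_rows", "payload": {"series": [0.01,-0.26,0,0,0,2,0,0.02,-0.51,0,0,0,4,0,0.04,-0.77,0,0,0,6,0,0.07,-1.02,0,0,0,8,0,0.11,-1.28,0,0,0,10,0,0.16,-1.53,0,0,0,12,0,0.22,-1.78,0,0,0,14,0,0.22,-1.78,0,0,0,14,0]}}

```text
clock: 12.45
tcp_pos: [0.5401, 0.1096, 0.1075]
orientation: [0.001, 0.608, 0.794, 0.002]
wrist_force: [1.7, 3.7, -4.2]
finger_gap: 0.0218
```

```bash
python3 st.py
```

```text
psi 105.0516892717702 F tool [3.14 2.64 4.22] M tool [-0.597  0.508  0.064] z 0.1075 clk 12.45
origin err mm [ -1.12   2.35 107.56]
couple on tool -0.133
```

>>> {"api": "send_rows", "payload": {"series": [0.06,0.02,0,0,0,0,0,0.1,0.05,0,0,0,0,0,0.1,-0.08,0,0,0,1,0,0.11,-0.21,0,0,0,2,0,0.11,-0.33,0,0,0,3,0,0.12,-0.46,0,0,0,4,0,0.13,-0.59,0,0,0,5,0,0.13,-0.59,0,0,0,5,0]}}

```text
clock: 13.12
tcp_pos: [0.5338, 0.1083, 0.1075]
orientation: [0.001, 0.643, 0.766, 0.001]
wrist_force: [3.4, -2.6, -2.5]
finger_gap: 0.0215
```

```bash
python3 st.py
```

```text
psi 99.91334497518643 F tool [-3.18  2.85  2.48] M tool [-0.495 -0.715 -0.047] z 0.1075 clk 13.1167
origin err mm [ -0.86   2.5  107.48]
couple on tool -0.26
```

>>> {"api": "send_rows", "payload": {"series": [-0.05,0.05,0,0,0,0,0,-0.04,-0.08,0,0,0,1,0,-0.04,-0.21,0,0,0,2,0,-0.03,-0.33,0,0,0,3,0,-0.03,-0.46,0,0,0,4,0,-0.02,-0.59,0,0,0,5,0,-0.02,-0.59,0,0,0,5,0]}}

```text
clock: 13.7
tcp_pos: [0.5276, 0.1075, 0.1074]
orientation: [0.001, 0.676, 0.737, 0.001]
wrist_force: [2.0, -2.0, -2.4]
finger_gap: 0.0215
```

```bash
python3 st.py
```

```text
psi 94.93271262104466 F tool [-2.17  1.84  2.39] M tool [-0.406 -0.546 -0.108] z 0.1074 clk 13.7
origin err mm [ -0.62   2.5  107.38]
couple on tool -0.246
```

>>> {"api": "send_rows", "payload": {"series": [0,-0.13,0,0,0,1,0,0.01,-0.26,0,0,0,2,0,0.01,-0.38,0,0,0,3,0,0.02,-0.51,0,0,0,4,0,0.02,-0.51,0,0,0,4,0]}}

```text
clock: 14.12
tcp_pos: [0.5226, 0.1073, 0.1074]
orientation: [0.001, 0.701, 0.713, 0.001]
wrist_force: [1.4, -2.3, -2.4]
finger_gap: 0.0218
```

```bash
python3 st.py
```

```text
psi 90.92680660723533 F tool [-2.32  1.36  2.44] M tool [-0.479 -0.575 -0.068] z 0.1074 clk 14.1167
origin err mm [ -0.44   2.47 107.41]
couple on tool -0.17
```

>>> {"api": "send_rows", "payload": {"series": [0,-0.13,0,0,0,1,0,0.01,-0.26,0,0,0,2,0,0.01,-0.38,0,0,0,3,0,0.02,-0.51,0,0,0,4,0,0.02,-0.51,0,0,0,4,0]}}

```text
clock: 14.53
tcp_pos: [0.5182, 0.1073, 0.1075]
orientation: [0.001, 0.725, 0.688, 0.001]
wrist_force: [4.2, -3.2, -2.6]
finger_gap: 0.022
```

```bash
python3 st.py
```

```text
psi 86.98978120539418 F tool [-2.99  4.39  2.58] M tool [-0.847 -0.793 -0.767] z 0.1075 clk 14.5333
origin err mm [  0.34   2.4  107.55]
couple on tool -1.095
```

>>> {"api": "send_rows", "payload": {"series": [0,-0.08,0,0,0,0.5,0,0,-0.16,0,0,0,1.2,0,0,-0.16,0,0,0,1.2,0]}}

```text
clock: 14.78
tcp_pos: [0.5175, 0.1074, 0.1077]
orientation: [0.002, 0.732, 0.681, 0.002]
wrist_force: [6.3, -3.6, -3.3]
finger_gap: 0.0216
```

```bash
python3 st.py
```

```text
psi 85.8870902423551 F tool [-3.11  6.56  3.36] M tool [-1.202 -0.848 -1.412] z 0.1077 clk 14.7833
origin err mm [  1.05   2.38 107.72]
couple on tool -1.902
```

The couple rose to 1.1 and then 1.9 N m within about 1°, so the ring is at its stop. I'll back off into the play and then lift.

>>> {"api": "send_rows", "payload": {"series": [0,0.13,0,0,0,-1,0,0.01,0.26,0,0,0,-2,0,0.01,0.38,0,0,0,-3,0,0.02,0.51,0,0,0,-4,0,0.02,0.6,0,0,0,-4.7,0,0.02,0.6,0,0,0,-4.7,0]}}

```text
clock: 15.28
tcp_pos: [0.5215, 0.1077, 0.1071]
orientation: [-0.0, 0.704, 0.71, 0.001]
wrist_force: [0.6, -0.8, -1.3]
finger_gap: 0.0215
```

```bash
python3 st.py
```

```text
psi 90.5386480701635 F tool [-0.8   0.55  1.32] M tool [-0.14  -0.06   0.086] z 0.1071 clk 15.2833
origin err mm [ -0.96   2.95 107.24]
couple on tool 0.045
```

>>> {"api": "send_rows", "payload": {"series": [0,0,-0.3,0,0,0,0,0,0,-0.7,0,0,0,0,0,0,-1.2,0,0,0,0,0,0,-2,0,0,0,0,0,0,-3.2,0,0,0,0,0,0,-5,0,0,0,0,0,0,-7,0,0,0,0,0,0,-9,0,0,0,0,0,0,-10.5,0,0,0,0,0,0,-10.5,0,0,0,0]}}

```text
clock: 16.12
tcp_pos: [0.5236, 0.1075, 0.2166]
orientation: [0.003, 0.704, 0.71, 0.003]
wrist_force: [0.5, -0.6, -1.5]
finger_gap: 0.0218
```

```bash
python3 st.py; python3 - <<'E'
from h import *
im=read_camera("wrist"); cv2.imwrite("pics/w7.png",im); i=camera_info("wrist"); s=get_state()
th=np.radians(14.4); P=np.array([.5286,-.2739,.215])
print(rel(s,P,tool(th)))
for k in range(6):
    a=np.radians(52.9+60*k); print(k,proj(i,[.5222+.028*np.cos(a),.1795+.028*np.sin(a),.11]).round(1))
E
```

```text
psi 90.51605967662063 F tool [-0.59  0.47  1.48] M tool [-0.058 -0.042 -0.007] z 0.2166 clk 16.1167
origin err mm [  1.08   2.7  216.67]
couple on tool -0.042
[-3.814e+01  2.300e-01 -7.000e-02  3.000e-01 -2.900e-01  7.611e+01]
0 [[345.4  66.8]]
1 [[294.4  59.5]]
2 [[264.2 102.3]]
3 [[284.3 149.7]]
4 [[332.8 156.2]]
5 [[363.6 116.2]]
```

View pics/w7.png

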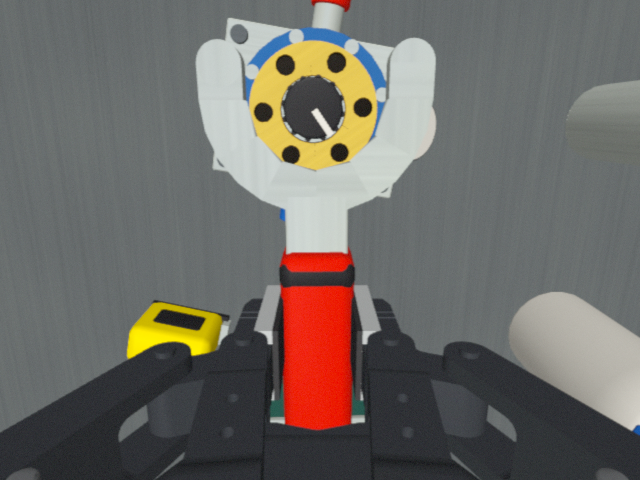

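The ring is clear of the spanner: holes at (286,65), (337,62), (363,107), (340,152), (291,155) and (263,112), and the knob line runs from (314,111) to (328,136). I'll measure how far the ring and the knob turned.

```bash
python3 - <<'E'
from h import *
import pickle
i2=camera_info("wrist"); im2=cv2.imread("pics/w7.png"); i1,_=pickle.load(open("look1.pkl","rb")); im1=np.load("look1.npy")
H2=[(286,65),(337,62),(363,107),(340,152),(291,155),(263,112)]
P=back(i2,H2,.11)[:,:2]; c=P.mean(0); print("c",c,"phase",(np.degrees(np.arctan2(*(P-c).T[::-1]))%60).round(1))
for n,i,im,(u,v) in (("before",i1,im1,(324,238)),("after",i2,im2,(322,123))):
    h=cv2.cvtColor(im,cv2.COLOR_BGR2HSV); m=((h[...,1]<60)&(h[...,2]>150)).astype(np.uint8)
    L=cv2.connectedComponents(m)[1]; y,x=np.mgrid[:480,:640]; near=(np.hypot(x-u,y-v)<10)&(m>0)
    lab=np.bincount(L[near]).argmax(); yy,xx=np.nonzero(L==lab); Q=back(i,np.c_[xx,yy],.143)[:,:2]; mu=Q.mean(0); w,V=np.linalg.eigh(np.cov((Q-mu).T))
    print(n,len(xx),"knob line angle",(np.degrees(np.arctan2(V[1,1],V[0,1]))%180).round(1))
E
```

```text
c [0.52176777 0.1792985 ] phase [3.  3.  3.4 3.7 3.2 3.1]
before 134 knob line angle 125.9
after 235 knob line angle 125.6
```

>>> {"api": "send_rows", "payload": {"series": [-38.1,0.2,0,0.3,-0.3,76.1,0,-38.1,0.2,0,0.3,-0.3,76.1,0,-38.1,0.2,0,0.3,-0.3,76.1,0,-38.1,0.2,0,0.3,-0.3,76.1,0,-38.1,0.2,0,0.3,-0.3,76.1,0,-38.1,0.2,0,0.3,-0.3,76.1,0,-38.1,0.2,0,0.3,-0.3,76.1,0,-38.1,0.2,0,0.3,-0.3,76.1,0,-38.1,0.2,0,0.3,-0.3,76.1,0,-38.1,0.2,0,0.3,-0.3,76.1,0]}}

```text
clock: 17.0
tcp_pos: [0.5264, -0.2802, 0.2102]
orientation: [0.001, 0.987, 0.158, -0.003]
wrist_force: [1.7, 0.1, -1.6]
finger_gap: 0.0217
```

```bash
python3 - <<'E'
from h import *
s=get_state(); th=np.radians(14.4); print(s["tcp_pos"],rel(s,np.array([.5286,-.2739,.05]),tool(th)),rel(s,np.array([.5286,-.2739,.0075]),tool(th)))
E
```

```text
[ 0.52636535 -0.2801819   0.21018704] [ 0.5  -0.54 16.02  0.06  0.32  3.79] [ 0.52 -0.54 20.27  0.06  0.32  3.79]
```

>>> {"api": "send_rows", "payload": {"series": [0.5,-0.5,2,0,0.3,3.8,0,0.5,-0.5,6,0,0.3,3.8,0,0.5,-0.5,10,0,0.3,3.8,0,0.5,-0.5,14,0,0.3,3.8,0,0.5,-0.5,17,0,0.3,3.8,0,0.5,-0.5,18.5,0,0.3,3.8,0,0.5,-0.5,19.3,0,0.3,3.8,0,0.5,-0.5,19.7,0,0.3,3.8,0,0.5,-0.5,19.7,0,0.3,3.8,0]}}

```text
clock: 17.75
tcp_pos: [0.5291, -0.2671, 0.0144]
orientation: [-0.001, 0.991, 0.131, 0.0]
wrist_force: [-0.1, 0.2, -1.4]
finger_gap: 0.0214
```

```bash
python3 - <<'E'
from h import *
s=get_state(); th=np.radians(14.4); print(s["tcp_pos"],s["wrist_force"],rel(s,np.array([.5286,-.2739,.0072]),tool(th)))
E
```

```text
[ 0.52906552 -0.26714895  0.01440734] [-0.07714615  0.16291946 -1.35344799] [-0.22  0.64  0.72 -0.1  -0.02  0.69]
```

>>> {"api": "send_rows", "payload": {"series": [0,0,0.2,-0.1,0,0,0,0,0,0.4,-0.1,0,0,0,0,0,0.6,-0.1,0,0,0,0,0,0.75,-0.1,0,0,0,0,0,0.75,-0.1,0,0,0]}}

```text
clock: 18.17
tcp_pos: [0.5296, -0.2675, 0.008]
orientation: [0.001, 0.991, 0.131, 0.001]
wrist_force: [-0.1, 0.3, -2.4]
finger_gap: 0.0217
```

```bash
python3 st.py
```

```text
psi 15.092482060128441 F tool [ 0.   -0.33  2.38] M tool [ 0.026 -0.074  0.05 ] z 0.008 clk 18.1667
origin err mm [  79.67 -427.98    8.09]
couple on tool 0.074
```

Not yet in contact; I'll go down 1 mm more and then open.

>>> {"api": "send_rows", "payload": {"series": [0,0,0.1,0,0,0,0,0,0,0.12,0,0,0,0,0,0,0.12,0,0,0,0]}}

```text
clock: 18.42
tcp_pos: [0.5297, -0.2676, 0.0073]
orientation: [0.001, 0.991, 0.131, 0.001]
wrist_force: [-1.6, 0.3, 5.2]
finger_gap: 0.0215
```

>>> {"api": "send_rows", "payload": {"series": [0,0,0,0,0,0,0.35,0,0,0,0,0,0,0.45,0,0,0,0,0,0,0.6,0,0,0,0,0,0,0.6,0,0,0,0,0,0,0.6,0,0,0,0,0,0,0.6]}}

```text
clock: 18.92
tcp_pos: [0.5295, -0.2675, 0.0064]
orientation: [0.001, 0.991, 0.131, 0.001]
wrist_force: [-0.6, -0.1, -0.4]
finger_gap: 0.0512
```

Released. Next I'll lift straight up and check.

>>> {"api": "send_rows", "payload": {"series": [0,0,-1,0,0,0,0.6,0,0,-3,0,0,0,0.6,0,0,-6,0,0,0,0.6,0,0,-10,0,0,0,0.6,0,0,-14,0,0,0,0.6,0,0,-18,0,0,0,0.6,0,0,-21,0,0,0,0.6,0,0,-22,0,0,0,0.6,0,0,-22,0,0,0,0.6]}}

```text
clock: 19.67
tcp_pos: [0.5308, -0.2684, 0.231]
orientation: [0.003, 0.991, 0.131, 0.003]
wrist_force: [-0.3, -0.5, 0.4]
finger_gap: 0.0509
```

```bash
python3 - <<'E'
from h import *
t=read_camera("top"); w=read_camera("wrist")
cv2.imwrite("pics/end.png",np.hstack([cv2.resize(t[80:400,100:560],(400,278)),cv2.resize(w,(371,278))]))
E
```

```text
(no output)
```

View pics/end.png

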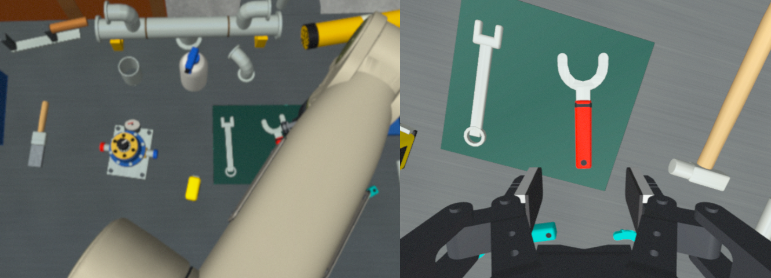

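The wrist half of the picture shows the red spanner flat on the mat, handle from about (583,105) to (583,168), clear of the wrench. The other objects are in place. I'll hand in now.

```bash
python3 -c "
from workcell import *
print(hand_in())"
```

```text
the job is handed in; nothing more can be done
None
```

The lock ring is turned clockwise up against its stop, the pin spanner is back flat on the mat with its pins down, and the job is handed in. The robot clock stood at about 20 s of the 72 s allowed.

- **Ring:** The six holes moved about 50° clockwise in the wrist pictures. At the end of the turn the torque on the spanner rose from about 0.2 N m to 1.1, then 1.9 N m within roughly 1°, which I took as the stop. I then eased back into the play before lifting off.
- **Knob:** Its white line stood at 125.9° before and 125.6° after, so it did not shift beyond what I can measure.
- **Bench:** The last picture shows the spanner clear of the wrench, about 7 mm off where it first lay. The other objects it shows look untouched. The arm hid part of the top view, so I could not check every one of them there.
- **One disagreement:** The pins met the hole walls on the way in, because the camera estimate of the ring centre was about 2–3 mm off from what the pins felt. I re-centred by feel; the side force there was about 7 N.

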